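# Open a donated dry-goods dispenser and hold its spring slide at the mark

### The job

I want to brush out the chute of this counter dispenser before we price it. Tip its lid up by the tab at the front edge, draw it out from under the clip at the back and lay it flat, right way up, in the middle of the round part of the wooden board (set it down, do not drop it); then pull the spring slide under the hopper out until its crosspiece stands at the notches in the two rails, so that its port is under the outlet, and finish while still holding it there against the spring. Leave the cup under the spout, the egg cup and the spice jar where they stand.

Things in the scene. Friction and masses are not known exactly. Their poses are not given: they have to be found in the camera images.
- dispenser: The dispenser, fixed: grey base plate, grey back column, clear hopper 100 x 100 mm outside (x and y -50 to +50 mm), walls 3 mm, rim 205 mm above the worktop. Origin on the worktop under the hopper's middle; z up; -x is the front, where the slide comes out. Two steel rails (tops 112 mm high, at y -29 and +29 mm) run forward below the hopper to x -194 mm, on thin legs, joined by a low bridge.
- seat (a point): Centre of the hopper's rim, 205 mm above the worktop; where the lid's origin is when the lid is seated. Axes as the dispenser's.
- lid: Loose black lid, about 90 g: plate 104 x 106 x 5 mm (x -53 to +51). Origin: centre of the plate's underside; axes as the dispenser's when seated. Skirts 6 mm deep at the front (outer face x -43 mm) and sides (y +-44.5 mm), none at the back, stop it sliding out level. Tip its front up 0.2 to 0.3 rad about the back edge, then draw it forwards and up. Laid down, its origin is 6 mm above the surface.
- lid_tab (a point): Middle of the upright tab on the lid's front edge, to be pinched from above with the fingers closing along the lid's x: 8 mm thick (x), 40 mm wide (y), standing 30 mm above the plate's top face. The point is at x -49 mm, 22 mm above the plate's underside (17 mm above its top face, 13 mm below the tab's top).
- slide (a joint): How far the slide is pulled out towards the dispenser's -x, m: 0 shut, 0.055 end stop, 0.040 with the crosspiece centred at the notches and the port under the outlet. A spring pulls it shut with 3.6 N at 0, 8.4 N at 0.040 and 10.2 N at 0.055; let go, it runs back at once.
- pull (a point): Point on the slide's upright black pull, 140 mm above the worktop, moving with it. The pull is 8 mm thick (x), 36 mm wide (y), 118 to 154 mm high, on a crosspiece 58 mm wide and 8 mm thick (113 to 120 mm high) over the rails. Shut, it is at x -120 mm of the dispenser, 66 mm clear in front of the hopper; pinch it from above, fingers closing along x.
- mark (a point): The point midway between the two dark notches cut across the rails' tops, 112 mm above the worktop, at x -160 mm of the dispenser. The slide is at the mark when pull is straight above this point.
- board: Loose beech board, 350 g, 11 mm thick: a round disc 170 mm across with a flat handle to its own -x, 242 mm long over all. Origin at the middle of the whole length, underside; z up.
- board_disc (a point): Centre of the board's round disc, on its top face, 11 mm above the worktop (36 mm from the board's origin along its +x).
- cup: Small white cup with dark bands, 65 mm across and 50 mm high, with a handle; it stands on the dispenser's base plate, below the spout. Origin at its underside.
- egg_cup: Cream egg cup, 49 mm across, 57 mm high, standing on the worktop to the left of the dispenser. Origin at its underside.
- spice: Spice jar with a dark cap, 44 mm across, 105 mm high, standing near the front edge between the board's handle and the slide. Origin at its underside.
- clip (a point): Middle of the front edge, underside, of the clip on the column behind the hopper, at x +44 mm, 218 mm above the worktop (8 mm over the seated lid's plate). The clip is a lip 60 mm wide (y), 5 mm thick, running back to the column at x +57 to +67 mm. The lid's back edge is tucked 7 mm under it, so the lid cannot be lifted straight up.

How it is judged (in metres and radians):
On the way, in this order (a step that is already met when the one before it is completed fails the run):
1. the lid's front is tipped up while its back is still at the hopper (angle between lid's own z axis and vertical between 0.1 and 1.2 rad and distance between lid and seat below 0.06 m), for 0.1 s.
2. the lid lies flat on the board's round part, let go (horizontal distance between lid and board_disc below 0.05 m and z of lid in the frame of board_disc between 0.002 and 0.01 m and angle between lid's own z axis and vertical below 0.08 rad and contact force between the fingers and lid below 0.1 N and linear speed of lid below 0.03 m/s), for 0.3 s.
At the end, for the whole second after the job is handed in: The slide is held by the fingers (at least 4 N between them and it) at the mark within 5 mm, still, and the lid lies flat and right way up on the board, its centre within 50 mm of the disc's centre, not touched (horizontal distance between lid and board_disc below 0.05 m and z of lid in the frame of board_disc between 0.002 and 0.01 m and angle between lid's own z axis and vertical below 0.08 rad and contact force between the fingers and lid below 0.1 N and linear speed of lid below 0.02 m/s and value of joint slide between 0.035 and 0.045 m and velocity of joint slide between -0.01 and 0.01 m/s and contact force between the fingers and slide above 4 N); the arm keeps its last pose, push and grip.
It fails at once if the lid is dropped (falls free faster than 0.6 m/s) (contact force between the fingers and lid below 0.05 N and linear speed of lid above 0.6 m/s).
It fails at once if the cup under the spout is pushed more than 25 mm (distance of cup from where it was at the start of the episode above 0.025 m).
It fails at once if the board is pushed more than 40 mm (distance of board from where it was at the start of the episode above 0.04 m).
It fails at once if the egg cup or the spice jar is pushed more than 30 mm or knocked over (distance of any of egg_cup, spice from where it was at the start of the episode above 0.03 m or angle between any of egg_cup, spice's own z axis and vertical above 0.5 rad).
It also fails if it takes over 45 s, if anything falls off the work surface, if the arm or the gripper's body presses on something with over 40 N, if the wrist force passes 120 N, or if a joint passes its speed limit or range.

### The arm

A 6-joint arm with a two-finger parallel gripper is mounted at the origin on a cart in front of the work surface, level with it; the furniture and walls round the work are solid. World frame = base frame: x ahead of the robot, y to its left, z up, the work surface at z = 0. Lengths are in mm, angles in rad, forces in N, time in s.
With the tool pointing down it reaches from about 350 to 775 mm from the base axis. Payload 7.3 kg.
Tool frame: the origin (TCP) lies between the finger pads; the fingertips stand ctrl.finger_overhang ahead of it and the grasp point (between the pads) lies 3 mm ahead of it (ctrl.finger_overhang is the distance from the TCP to the fingertips, in mm); z points along the fingers, y is the line along which they close (so a half turn about z gives the same grasp; the last joint's range is limited). The gripper opens to 92 mm and grips with 3 to 60 N. Pads are 19 mm wide; open, the fingers measure 130 mm over their backs; the gripper's body (75 mm by 190 mm) begins 47 mm behind the grasp point.
Start: joints at [0.955, 0.342, 1.524, -0, 1.275, -0.146], TCP at [237.66, 468.146, 248.741] pointing down, gripper open.
Joint ranges: [-2.53, 2.53], [-0.77, 2.02], [0.04, 2.7], [-1, 4.14], [0.28, 2.66], [-3.11, 3.11]. Speed limits (rad/s): [2.57, 2.57, 3.14, 3.14, 3.14, 3.14].

### API

Orientations are given as a unit quaternion [w, x, y, z].
In Python, from rig import ctrl, viewer, job gives the robot as it stands.
- The arm moves only by the tool apply_moves, never from a script. Its arguments are lists of equal length, an entry for each row: "delta_pos": the shift along the world's x, y, z in units of 25 mm (1.0 is 25 mm), a list of three; "angular": the turn, a rotation vector about the world's x, y, z in units of 6 degrees (1.0 is 6 degrees), a list of three. A call has 1 to 10 rows; each row is the pose to reach, as a shift and turn from the pose commanded when the call began; what a row does not reach only later rows make up. A row lasts 1/10 s, in which the tool goes at most 50 mm and 8.59 degrees, less where a joint would pass 70% of its speed; a pose out of reach is approached as far as the arm can. A call with a gripper value outside its range is refused whole. "jaw" is the opening, from 0 (shut) to 1 (fully open), set as the call begins (left out, the last holds). The fingers move at their own pace and stop on an object; "squeeze" is the grip in N (left out, the last holds). Time passes only in rows, so rows that repeat a pose let the fingers close. It gives the time, the measured TCP pose, the force, the opening and the grip force at its end, in the units of the state.
- ctrl.get_obs(): the state, without advancing time (a new reading comes with each control period).
- viewer.snapshot(name): name is "side" or "top"; returns a dict with "color" (400x640x3 uint8, blue, green, red), "z_map" (400x640 float32, mm along the optical axis (not along the pixel's ray), 0 where there is no reading), "K" (3x3 intrinsics, pixels), "rvec" (rotation vector, rad) and "tvec" (3), from world to camera coordinates, as OpenCV has them. Camera axes: x right, y down, z forward; pixel columns grow to the right and rows downward; lengths in mm; the calibration is good to about 2 mm. A picture is of the moment at which its call begins.
- job.close_job(): hands the job in; it is judged then, once.
The state is a dict: "time": time; "qpos": joint angles; "qd": joint speeds; "joint_efforts": joint torques, N m; "ee_pos": TCP position; "eef_rot": TCP orientation; "force": force on the tool from outside, world axes, zero at the start; "torque": the same for the moment, N m; "gripper_width": finger opening in mm; "finger_force": force on a finger pad.
Only numpy, scipy, OpenCV 4.12 (cv2) and the standard library are available. Lean on these libraries where they do the work, as an engineer would, in place of code of your own. Each camera call takes 0.05 s, during which the arm holds its last target. There are 200 camera calls.

## Working session

There is one attempt and no reset: what is moved stays moved. The work goes in short steps, Python scripts to look and compute and a tool call to move; the robot and the scene stay as the last step left them, time stands still between calls to the robot, and variables do not carry over. Pictures are saved under pics/ and viewed, at most 10 in all, crops included, and the job is handed in when it is done.

Besides the shell and the picture viewer there is one more tool, called in YAML: its name, and indented under it one key for each argument. apply_moves: Moves the arm, as the interface text tells. Its arguments: {"type":"object","properties":{"delta_pos":{"type":"array"},"angular":{"type":"array"},"jaw":{"type":"number"},"squeeze":{"type":"number"}},"required":["delta_pos","angular"]}

```bash
mkdir -p pics; ls; cat > h.py <<'E'
import numpy as np,cv2
from rig import ctrl,viewer,job
def snap(n):
    s=viewer.snapshot(n);R=cv2.Rodrigues(np.array(s["rvec"],float))[0];t=np.array(s["tvec"],float).ravel()
    K=np.array(s["K"],float);z=s["z_map"];v,u=np.mgrid[:400,:640]
    c=np.stack([(u-K[0,2])/K[0,0]*z,(v-K[1,2])/K[1,1]*z,z],-1)
    s["P"]=(c-t)@R; s["P"][z==0]=np.nan; s["R"]=R;s["t"]=t;s["Km"]=K
    return s
def atz(s,u,v,h):
    d=s["R"].T@np.linalg.solve(s["Km"],[u,v,1.]);o=-s["R"].T@s["t"]
    return o+d*(h-o[2])/d[2]
def proj(s,p):
    c=s["R"]@np.array(p,float)+s["t"];q=s["Km"]@c;return q[:2]/q[2]
E
python3 - <<'E'
from h import *
for n in("top","side"):
    s=snap(n);cv2.imwrite(f"pics/{n}0.png",s["color"]);print(n,-s["R"].T@s["t"])
    np.save(n+"0.npy",{k:s[k] for k in("P","R","t","Km","color")},allow_pickle=True)
print(ctrl.get_obs(),ctrl.finger_overhang)
E
```

```text
pics
top [ 376.26311093  -42.82922206 1008.46677975]
side [-194.78887579 -352.40914647  621.37520108]
{'time': 0.1, 'qpos': array([ 9.54998380e-01,  3.42652306e-01,  1.52490813e+00,  7.70221731e-06,
        1.27538509e+00, -1.45994515e-01]), 'qd': array([-1.22157163e-04, -1.04108954e-03, -2.71331854e-03, -7.69816278e-04,
        4.83374321e-05,  1.73137327e-04]), 'joint_efforts': array([ 2.32800725e-03, -4.32001448e+01, -2.44695961e+01,  7.20003457e-02,
        5.26531076e-02, -8.00424687e-05]), 'ee_pos': array([237.46048524, 467.86617081, 248.1194834 ]), 'eef_rot': array([-2.54885526e-04,  2.32748441e-01,  9.72536737e-01, -6.26585550e-04]), 'force': array([ 0.68931437, -0.25540796,  0.08505441]), 'torque': array([ 0.01243312,  0.04303752, -0.03041297]), 'finger_force': 0.0, 'gripper_width': 91.87955626808059} 22.0
```

View pics/top0.png

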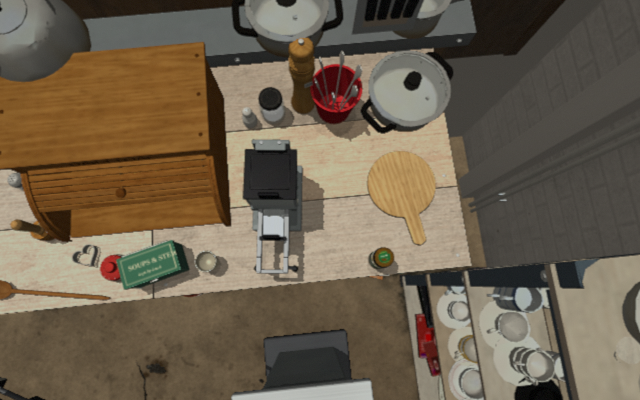

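View pics/side0.png

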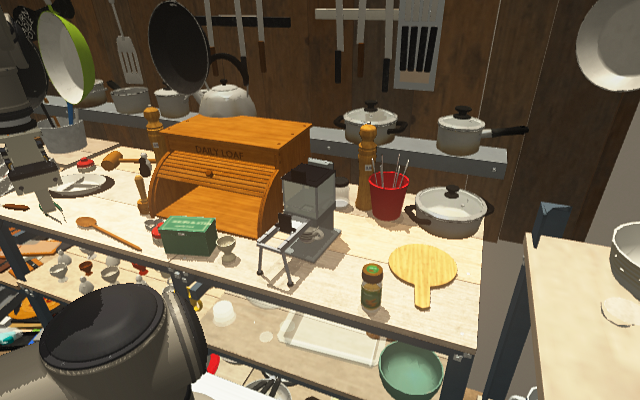

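The top view shows the lid at about (271,178), rail ends at (257–293, 270), board disc at (401,183) with its handle towards (418,240), egg cup at (206,262) and spice jar at (381,258). The side view shows the hopper at (310,190) and the jar at (372,285).

```bash
python3 - <<'E'
from h import *
s=np.load("top0.npy",allow_pickle=True).item();P=s["P"];c=s["color"]
x0,y0,x1,y1=220,125,320,290
reg=np.zeros((400,640),bool);reg[y0:y1,x0:x1]=1
for lo,hi,nm in((204,216,"lid"),(217,224,"clip"),(225,245,"tab"),(145,160,"pull"),(106,114,"rails"),(115,124,"cross")):
    m=reg&(P[...,2]>lo)&(P[...,2]<hi)
    if m.sum()<4: print(nm,m.sum());continue
    q=P[m];r=cv2.minAreaRect(q[:,:2].astype(np.float32));vv,uu=np.where(m)
    print(nm,m.sum(),q.mean(0).round(1),"rect",np.round(r[0],1),np.round(r[1],1),round(r[2],1),"px",uu.min(),uu.max(),vv.min(),vv.max(), "zmed",np.median(q[:,2]).round(1))
# board
hsv=cv2.cvtColor(c,cv2.COLOR_BGR2HSV)
m=np.zeros((400,640),bool);m[140:250,355:450]=1
m&=(P[...,2]>6)&(P[...,2]<16)
q=P[m][:,:2].astype(np.float32);print("board z",np.median(P[m][:,2]),m.sum())
r=cv2.minAreaRect(q);print(r)
mm=m.astype(np.uint8);mm=cv2.morphologyEx(mm,cv2.MORPH_OPEN,np.ones((21,21),np.uint8))
cc,rad=cv2.minEnclosingCircle(P[mm>0][:,:2].astype(np.float32));print("disc",cc,rad)
for nm,(a,b,d,e) in {"spice":(365,240,400,275),"egg":(190,245,222,280)}.items():
    q=P[b:e,a:d].reshape(-1,3);q=q[q[:,2]>30];print(nm,q.mean(0),q[:,2].max())
cv2.imwrite("pics/z1.png",cv2.resize(c[130:285,215:330],None,fx=3.8,fy=3.8,interpolation=cv2.INTER_CUBIC))
E
```

```text
lid 2502 [598.7  14.8 210.5] rect [604.5  14.6] [106.4 116.7] 83.9 px 242 296 143 199 zmed 210.6
clip 327 [649.3   9.4 222.1] rect [605.3  13.9] [ 74.1 119.1] 84.6 px 251 288 140 198 zmed 222.3
tab 128 [559.6  19.2 235.6] rect [604.6  15. ] [ 51.7 117. ] 84.1 px 256 282 140 197 zmed 237.7
pull 120 [509.2  23.4 152.5] rect [513.3  23.5] [98.7 74.7] 83.8 px 248 295 203 238 zmed 152.6
rails 805 [487.4  29.8 110.2] rect [516.   54.3] [170.9 218.7] 86.7 px 220 296 173 273 zmed 110.6
cross 129 [524.4  23.3 117.2] rect [516.9  22.4] [185.1 183.5] 16.8 px 220 296 167 267 zmed 116.8
board z 10.766714673731453 3933
((562.8411865234375, -305.13397216796875), (240.53033447265625, 174.84552001953125), 15.108765602111816)
disc (572.4783935546875, -288.3510437011719) 41.79531478881836
spice [ 415.32614165 -204.16656953   96.27139606] 110.65796404467582
egg [451.45478182 192.24805501  43.43469777] 60.677103828738424
```

View pics/z1.png

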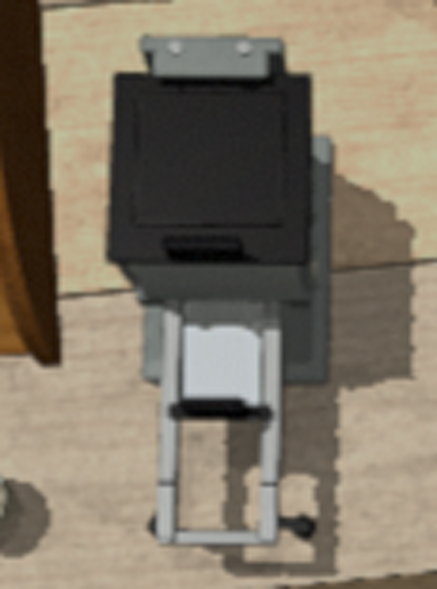

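The zoom shows the tab at about (203,245), pull at (220,407) and notches at (170,484) and (262,484); the lid and slide sit as described. Next I'll refine those points.

```bash
python3 - <<'E'
from h import *
s=np.load("top0.npy",allow_pickle=True).item();P=s["P"];c=s["color"]
def reg(x0,x1,y0,y1,lo,hi):
    m=np.zeros((400,640),bool);m[y0:y1,x0:x1]=1;m&=(P[...,2]>lo)&(P[...,2]<hi);return m
def rect(nm,m):
    q=P[m];r=cv2.minAreaRect(q[:,:2].astype(np.float32));print(nm,m.sum(),q.mean(0).round(1),np.round(r[0],1),np.round(r[1],1),round(r[2],1))
rect("tab",reg(254,284,186,202,234,246))
rect("pull",reg(255,285,228,245,148,160))
rect("cross",reg(255,290,230,245,113,122))
m=cv2.morphologyEx(reg(238,300,140,202,207,214).astype(np.uint8),cv2.MORPH_OPEN,np.ones((5,5),np.uint8))>0
rect("lid",m)
for h,pts in((112,((170,484),(262,484))),(240,((164,243),(242,243))),(154,((180,403),(247,403)))):
    for u,v in pts: print(h,atz(s,215+(u+.5)/3.8-.5,130+(v+.5)/3.8-.5,h).round(1))
m=reg(355,450,140,250,6,16).astype(np.uint8)
d=cv2.morphologyEx(m,cv2.MORPH_OPEN,cv2.getStructuringElement(cv2.MORPH_ELLIPSE,(35,35)))
q=P[d>0];e=cv2.fitEllipse(max(cv2.findContours(d,0,1)[0],key=len));print(q[:,:2].mean(0),d.sum(),e,atz(s,*e[0],11))
h=P[(m>0)&(cv2.dilate(d,np.ones((3,3)))==0)];print("handle mean",h.mean(0),len(h), h[:,0].min())
q=P[reg(250,292,120,152,217,224)];print("clip",q.mean(0))
E
```

```text
tab 96 [550.3  20.9 238.4] [550.9  20.6] [38.3  8.8] 83.7
pull 68 [479.6  28.1 153. ] [479.5  27.9] [35.   6.6] 83.6
cross 70 [480.4  22.5 116.5] [482.8  27.8] [65.3 30.5] 84.3
lid 2158 [599.7  14.3 210.6] [599.1  14.9] [106.  102.3] 84.3
112 [442.8  58.2 112. ]
112 [437.6   6.6 112. ]
240 [552.8  37.9 240. ]
240 [548.9  -0.9 240. ]
154 [482.8  44.8 154. ]
154 [479.1   8.6 154. ]Traceback (most recent call last):
  File "<stdin>", line 16, in <module>
ValueError: max() iterable argument is empty
```

```bash
python3 - <<'E'
from h import *
s=np.load("top0.npy",allow_pickle=True).item();P=s["P"]
m=np.zeros((400,640),np.uint8);m[140:250,355:450]=1
m&=((P[...,2]>5)&(P[...,2]<17)).astype(np.uint8)
m=cv2.morphologyEx(m,cv2.MORPH_CLOSE,np.ones((5,5),np.uint8))
d=cv2.morphologyEx(m,cv2.MORPH_OPEN,cv2.getStructuringElement(cv2.MORPH_ELLIPSE,(35,35)))
n=max(cv2.findContours(d,0,1)[0],key=len);e=cv2.fitEllipse(n);print(e,atz(s,*e[0],11))
h=(m>0)&(cv2.dilate(d,np.ones((3,3)))==0);h[:190]=0;print("handle",P[h][:,:2].mean(0) if 0 else np.nanmean(P[h],0),h.sum())
r=cv2.minAreaRect(P[(m>0)&np.isfinite(P[...,2])][:,:2].astype(np.float32));print(r)
E
```

```text
((400.6514587402344, 184.09439086914062), (64.87031555175781, 68.19059753417969), 125.27981567382812) [ 594.18014856 -292.54982101   11.        ]
handle [ 476.34641358 -312.04401722   10.53393815] 383
((570.2559204101562, -300.5406799316406), (257.6746826171875, 181.51109313964844), 2.981658935546875)
```

```bash
python3 - <<'E'
from h import *
s=np.load("top0.npy",allow_pickle=True).item();P=s["P"]
for n,(a,b,c,d) in {"box":(0,235,40,240),"mill":(285,320,35,115),"utensils":(305,365,50,125),"pot":(360,455,45,135)}.items():
    q=P[c:d,a:b].reshape(-1,3);q=q[q[:,2]>30];print(n,np.nanpercentile(q,[0.5,99.5],axis=0).round(0).tolist())
q=P[60:235,60:235].reshape(-1,3)
for x in range(460,760,40):
    k=q[(abs(q[:,0]-x)<20)&(q[:,2]>40)];print(x,(k[:,1].min().round(),k[:,2].max().round()) if len(k) else None)
E
```

```text
box [[548.0, 87.0, 38.0], [928.0, 597.0, 307.0]]
mill [[779.0, -115.0, 32.0], [883.0, -40.0, 283.0]]
utensils [[755.0, -217.0, 31.0], [880.0, -77.0, 267.0]]
pot [[720.0, -444.0, 37.0], [914.0, -206.0, 178.0]]
460 None
500 None
540 (np.float64(134.0), np.float64(106.0))
580 (np.float64(134.0), np.float64(164.0))
620 (np.float64(134.0), np.float64(171.0))
660 (np.float64(125.0), np.float64(248.0))
700 (np.float64(125.0), np.float64(249.0))
740 (np.float64(125.0), np.float64(249.0))
```

apply_moves:
  delta_pos:
    - [0,0,2]
    - [0.7,-1.8,2.4]
    - [1.4,-3.6,2.4]
    - [2.1,-5.4,2.4]
    - [2.8,-7.2,2.4]
    - [3.5,-9,2.4]
    - [4.2,-10.8,2.4]
    - [4.9,-12.6,2.4]
    - [5.6,-14.4,2.4]
    - [6.4,-16.2,2.4]
  angular:
    - [0,0,0]
    - [0,0,-1.3]
    - [0,0,-2.6]
    - [0,0,-3.9]
    - [0,0,-5.2]
    - [0,0,-6.5]
    - [0,0,-7.8]
    - [0,0,-9.1]
    - [0,0,-10.4]
    - [0,0,-11.5]
  jaw: 1
  squeeze: 40

```text
time: 1.1
ee_pos: [397.6, 61.3, 308.7]
eef_rot: [-0.0, 0.744, 0.668, 0.0]
force: [-0.0, 0.8, 0.5]
gripper_width: 92.0
finger_force: 0.0
```

```bash
python3 - <<'E'
from h import *
s=snap("side");t=snap("top")
# points of gripper around tcp in tool axes
for n,q in(("side",s),("top",t)):
    ee=ctrl.get_obs()["ee_pos"];p=q["P"]-ee
    X=p[...,0]*.9945-p[...,1]*.1045;Y=p[...,0]*.1045+p[...,1]*.9945
    for lo,hi in((-25,10),(10,40),(48,70),(70,110)):
        m=(abs(X)<130)&(abs(Y)<130)&(p[...,2]>lo)&(p[...,2]<hi)
        if m.sum()>5: print(n,lo,hi,m.sum(),np.percentile(X[m],[2,98]).round(),np.percentile(Y[m],[2,98]).round())
cv2.imwrite("pics/s2.png",cv2.resize(s["color"][60:360,120:420],None,fx=2,fy=2))
E
```

```text
side -25 10 321 [-68.  57.] [-10.  12.]
side 10 40 319 [-70.  58.] [-10.  12.]
side 48 70 934 [-97.  76.] [-35.  33.]
side 70 110 1766 [-99.  84.] [-35.  32.]
top 48 70 47 [-65.  91.] [-42.  33.]
top 70 110 1502 [-93.  94.] [-39.  32.]
```

View pics/s2.png

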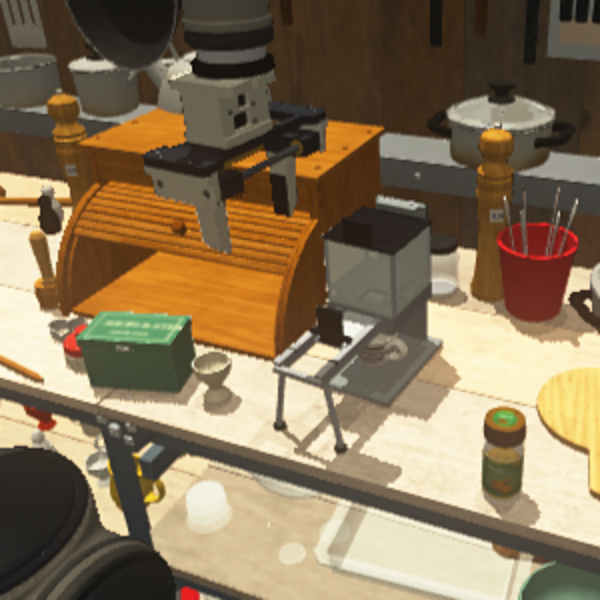

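The gripper (about (240,160) in the crop) has its 190 mm body along the closing line, so a straight-down x-pinch on the pull would hit the hopper. I'll deal with that later. Tab first.

apply_moves:
  delta_pos:
    - [2,-0.53,0]
    - [4,-1.07,0]
    - [6.13,-1.63,0]
    - [6.13,-1.63,-1]
    - [6.13,-1.63,-2]
    - [6.13,-1.63,-2.6]
    - [6.13,-1.63,-2.95]
    - [6.13,-1.63,-2.95]
  angular:
    - [0,0,0]
    - [0,0,0]
    - [0,0,0]
    - [0,0,0]
    - [0,0,0]
    - [0,0,0]
    - [0,0,0]
    - [0,0,0]
  jaw: 0.6

```text
time: 2.0
ee_pos: [550.4, 23.2, 234.1]
eef_rot: [-0.001, 0.742, 0.67, -0.001]
force: [0.1, -0.1, -0.0]
gripper_width: 55.4
finger_force: 0.0
```

apply_moves:
  delta_pos:
    - [0,0,0]
    - [0,0,0]
    - [0,0,0]
    - [0,0,0]
    - [0,0,0]
  angular:
    - [0,0,0]
    - [0,0,0]
    - [0,0,0]
    - [0,0,0]
    - [0,0,0]
  jaw: 0
  squeeze: 30

```text
time: 2.5
ee_pos: [551.0, 22.4, 235.3]
eef_rot: [0.0, 0.743, 0.67, 0.0]
force: [1.2, -0.5, 0.5]
gripper_width: 19.6
finger_force: 0.0
```

apply_moves:
  delta_pos:
    - [0,0,0]
    - [0,0,0]
    - [0,0,0]
    - [0,0,0]
  angular:
    - [0,0,0]
    - [0,0,0]
    - [0,0,0]
    - [0,0,0]

```text
time: 2.9
ee_pos: [551.0, 22.3, 235.1]
eef_rot: [0.0, 0.743, 0.67, 0.0]
force: [0.4, -0.0, 1.4]
gripper_width: 7.8
finger_force: 30.0
```

apply_moves:
  delta_pos:
    - [0.03,0,0.1]
    - [0.064,-0.007,0.2]
    - [0.1,-0.01,0.3]
    - [0.14,-0.015,0.39]
    - [0.22,-0.023,0.58]
    - [0.31,-0.033,0.76]
    - [0.42,-0.044,0.94]
    - [0.42,-0.044,0.94]
    - [0.42,-0.044,0.94]
  angular:
    - [0.025,0.24,0]
    - [0.05,0.475,0]
    - [0.075,0.71,0]
    - [0.1,0.95,0]
    - [0.15,1.42,0]
    - [0.2,1.9,0]
    - [0.25,2.37,0]
    - [0.25,2.37,0]
    - [0.25,2.37,0]

```text
time: 3.8
ee_pos: [562.0, 21.2, 258.2]
eef_rot: [-0.092, 0.737, 0.665, -0.082]
force: [1.2, -0.7, 1.1]
gripper_width: 7.8
finger_force: 30.0
```

apply_moves:
  delta_pos:
    - [-0.25,0.025,0.08]
    - [-0.5,0.05,0.16]
    - [-0.8,0.08,0.24]
    - [-1.2,0.12,0.36]
    - [-1.4,0.15,0.7]
    - [-1.5,0.16,1.3]
    - [-1.6,0.17,2]
    - [-1.6,0.17,2.6]
    - [-1.6,0.17,2.6]
  angular:
    - [0,0,0]
    - [0,0,0]
    - [0,0,0]
    - [0,0,0]
    - [0,0,0]
    - [0,0,0]
    - [0,0,0]
    - [0,0,0]
    - [0,0,0]

```text
time: 4.7
ee_pos: [521.8, 25.6, 326.1]
eef_rot: [-0.091, 0.737, 0.665, -0.081]
force: [0.5, -0.6, -0.4]
gripper_width: 7.9
finger_force: 30.0
```

```bash
python3 - <<'E'
from h import *
s=snap("side")
cv2.imwrite("pics/s3.png",cv2.resize(s["color"][60:360,180:480],None,fx=2,fy=2));o=ctrl.get_obs();print(o["ee_pos"],o["force"],o["gripper_width"])
E
```

```text
[521.48193925  25.55941026 324.62547556] [ 0.07921694 -0.62704669 -1.03808049] 7.978565584395959
```

View pics/s3.png

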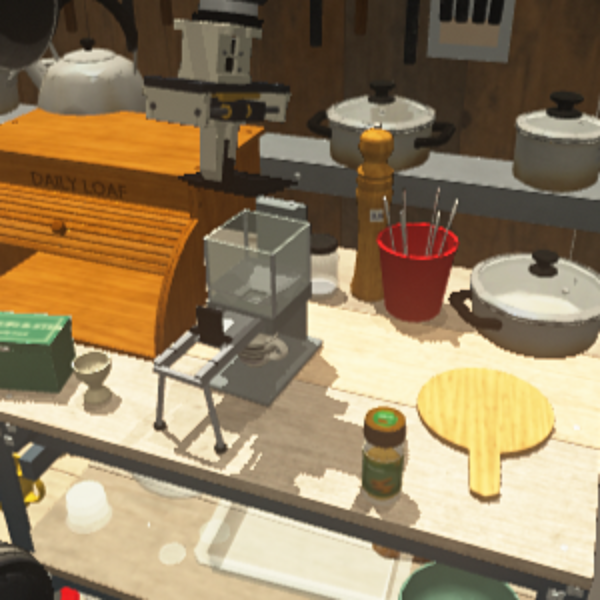

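The lid at (240,182) in the crop is free of the clip and held. Now I'll level it and carry it to the board.

apply_moves:
  delta_pos:
    - [0,-0.5,0.3]
    - [0.2,-1.8,0.3]
    - [0.4,-3.4,0.3]
    - [0.5,-5,0]
    - [0.7,-6.6,0]
    - [0.8,-8.2,-0.5]
    - [0.9,-9.7,-1.3]
    - [0.95,-11,-2.3]
    - [0.95,-12,-3.6]
    - [0.95,-12.42,-5]
  angular:
    - [-0.05,-0.5,0]
    - [-0.1,-1,0]
    - [-0.15,-1.5,0]
    - [-0.2,-2,0]
    - [-0.25,-2.37,0]
    - [-0.25,-2.37,0]
    - [-0.25,-2.37,0]
    - [-0.25,-2.37,0]
    - [-0.25,-2.37,0]
    - [-0.25,-2.37,0]

```text
time: 5.75
ee_pos: [544.4, -287.3, 196.5]
eef_rot: [0.0, 0.743, 0.669, -0.0]
force: [0.3, 0.3, -1.6]
gripper_width: 7.5
finger_force: 30.0
```

apply_moves:
  delta_pos:
    - [0,0,-1]
    - [0,0,-1.8]
    - [0,0,-2.4]
    - [0,0,-2.6]
    - [0,0,-2.6]
    - [0,0,-2.6]
  angular:
    - [0,0,0]
    - [0,0,0]
    - [0,0,0]
    - [0,0,0]
    - [0,0,0]
    - [0,0,0]

```text
time: 6.35
ee_pos: [545.4, -285.1, 134.1]
eef_rot: [0.0, 0.743, 0.67, 0.0]
force: [0.1, -0.6, -0.7]
gripper_width: 8.1
finger_force: 30.0
```

```bash
python3 - <<'E'
from h import *
s=snap("side");t=snap("top");o=ctrl.get_obs();print(o["ee_pos"],o["eef_rot"],o["force"],o["gripper_width"])
cv2.imwrite("pics/p4.png",np.hstack([cv2.resize(s["color"][170:320,340:490],None,fx=2.6,fy=2.6),cv2.resize(t["color"][120:270,330:480],None,fx=2.6,fy=2.6)]))
E
```

```text
[ 545.57607011 -285.18023149  134.50628899] [9.08908621e-04 7.42637980e-01 6.69692427e-01 2.38573062e-04] [-0.26790286  0.10345998 -1.24165905] 8.088232899645295
```

View pics/p4.png

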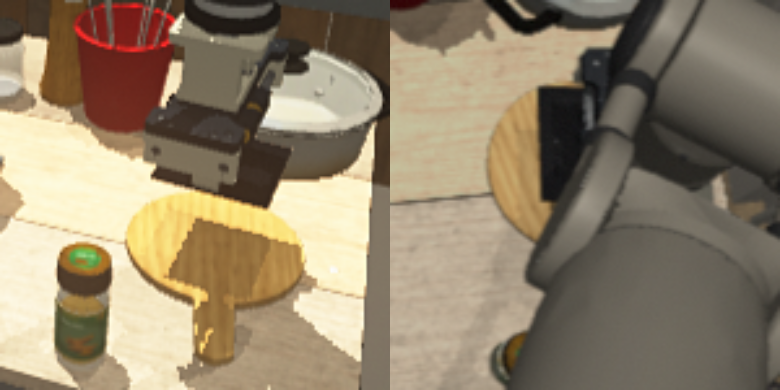

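The lid is level above the disc: lid at (225,170) left, (565,145) right. I'll lower it gently.

apply_moves:
  delta_pos:
    - [0,0,-1]
    - [0,0,-2]
    - [0,0,-2.8]
    - [0,0,-3.2]
    - [0,0,-3.3]
    - [0,0,-3.36]
    - [0,0,-3.36]
  angular:
    - [0,0,0]
    - [0,0,0]
    - [0,0,0]
    - [0,0,0]
    - [0,0,0]
    - [0,0,0]
    - [0,0,0]

```text
time: 7.15
ee_pos: [545.7, -285.4, 50.5]
eef_rot: [0.001, 0.743, 0.67, 0.0]
force: [-0.8, 0.2, -1.4]
gripper_width: 7.9
finger_force: 30.0
```

apply_moves:
  delta_pos:
    - [0,0,-0.04]
    - [0,0,-0.08]
    - [0,0,-0.12]
    - [0,0,-0.12]
  angular:
    - [0,0,0]
    - [0,0,0]
    - [0,0,0]
    - [0,0,0]

```text
time: 7.55
ee_pos: [545.3, -285.1, 47.0]
eef_rot: [0.0, 0.743, 0.67, 0.0]
force: [-0.8, 1.2, 3.5]
gripper_width: 7.8
finger_force: 30.0
```

apply_moves:
  delta_pos:
    - [0,0,0]
    - [0,0,0]
    - [0,0,0]
    - [0,0,0]
    - [0,0,0]
    - [0,0,0]
  angular:
    - [0,0,0]
    - [0,0,0]
    - [0,0,0]
    - [0,0,0]
    - [0,0,0]
    - [0,0,0]
  jaw: 0.5

```text
time: 8.15
ee_pos: [545.2, -285.0, 46.4]
eef_rot: [0.0, 0.743, 0.67, 0.0]
force: [-0.1, 0.4, -0.1]
gripper_width: 45.2
finger_force: 0.0
```

apply_moves:
  delta_pos:
    - [0,0,0.4]
    - [0,0,1.5]
    - [0,0,3.2]
    - [0,0,5]
    - [0,0,6.8]
    - [-0.3,1.5,8]
    - [-0.8,3,8]
    - [-1.3,4.8,8]
    - [-1.9,6.6,8]
    - [-2.6,8.4,8]
  angular:
    - [0,0,0]
    - [0,0,0]
    - [0,0,0]
    - [0,0,0]
    - [0,0,0]
    - [0,0,0]
    - [0,0,0]
    - [0,0,0]
    - [0,0,0]
    - [0,0,0]

```text
time: 9.15
ee_pos: [479.4, -73.4, 247.3]
eef_rot: [0.001, 0.743, 0.67, 0.0]
force: [-0.8, 1.0, 0.6]
gripper_width: 45.8
finger_force: 0.0
```

```bash
python3 - <<'E'
from h import *
s=snap("side");t=snap("top");o=ctrl.get_obs();print(o["time"],o["qpos"],o["ee_pos"],o["eef_rot"],o["force"],o["gripper_width"])
cv2.imwrite("pics/p5.png",np.hstack([cv2.resize(s["color"][150:300,240:470],None,fx=1.7,fy=2),cv2.resize(t["color"][120:270,330:480],None,fx=2,fy=2)]))
P=t["P"]
m=np.zeros((400,640),bool);m[130:240,350:460]=1;m&=(P[...,2]>18)&(P[...,2]<27)
q=P[m];r=cv2.minAreaRect(q[:,:2].astype(np.float32));print(q.mean(0),np.std(q[:,2]),r)
A=np.c_[q[:,:2],np.ones(len(q))];print(np.linalg.lstsq(A,q[:,2],rcond=None)[0])
E
```

```text
9.25 [-3.05911750e-01  2.66575826e-01  1.63578285e+00  1.44874533e-03
  1.23995646e+00 -2.07563554e-01] [477.91148008 -70.39152137 247.60462906] [-6.57425037e-04  7.41167284e-01  6.71319937e-01  4.09289310e-04] [-0.48028734 -0.91876562  0.42297816] 45.60687610174276
[ 594.34604507 -298.46336272   22.61092805] 1.8353673235325052 ((634.5814819335938, -299.1557922363281), (96.8272476196289, 196.00746154785156), 87.6888198852539)
[1.54626751e-03 5.23849999e-03 2.32554104e+01]
```

View pics/p5.png

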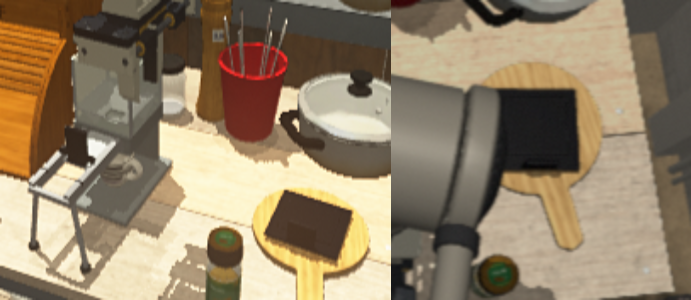

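The lid lies flat and centred on the disc (left (310,225), right (540,130)), with the board unmoved. I'll take the pull by its 36 mm width, fingers along y, so the body stays clear of the hopper.

apply_moves:
  delta_pos:
    - [0,0.6,0]
    - [0,1.2,0]
    - [0,1.8,0]
    - [0,2.4,0]
    - [0,3,0]
    - [0,3.5,0]
    - [0,4,0]
    - [-0.02,4.12,0]
    - [-0.02,4.12,0]
    - [-0.02,4.12,0]
  angular:
    - [0,0,1.4]
    - [0,0,2.8]
    - [0,0,4.2]
    - [0,0,5.6]
    - [0,0,7]
    - [0,0,8.4]
    - [0,0,9.8]
    - [0,0,11.2]
    - [0,0,12.6]
    - [0,0,14]
  jaw: 0.8

```text
time: 10.25
ee_pos: [480.0, 27.8, 247.2]
eef_rot: [0.001, 0.101, 0.995, -0.0]
force: [-0.2, -0.0, 0.6]
gripper_width: 73.6
finger_force: 0.0
```

apply_moves:
  delta_pos:
    - [0,0,0]
    - [0,0,0]
  angular:
    - [0,0,1]
    - [0,0,1]

```text
time: 10.45
ee_pos: [480.0, 27.6, 247.1]
eef_rot: [0.001, 0.051, 0.999, -0.0]
force: [-0.1, 0.0, 0.6]
gripper_width: 73.4
finger_force: 0.0
```

```bash
python3 - <<'E'
from h import *
from scipy.spatial.transform import Rotation as R
o=ctrl.get_obs();w,x,y,z=o["eef_rot"];print(o["ee_pos"],R.from_quat([x,y,z,w]).as_matrix().round(3),o["qpos"])
s=snap("side");P=s["P"]
# pull seen from the side camera
ok=(np.hypot(P[...,0]-479.8,P[...,1]-27.8)<45)&(P[...,2]>123)&(P[...,2]<160);q=P[ok];print(len(q),q.mean(0),np.percentile(q,[2,98],axis=0))
cv2.imwrite("pics/s6.png",cv2.resize(s["color"][100:300,220:400],None,fx=3,fy=3))
E
```

```text
[479.99261441  27.62406706 247.10928403] [[-0.995  0.103  0.001]
 [ 0.103  0.995 -0.   ]
 [-0.001 -0.    -1.   ]] [-1.02046163e-01  2.62013499e-01  1.64354280e+00 -8.29938224e-05
  1.23498327e+00 -1.57010301e+00]
161 [476.15438289  25.95955971 140.36816991] [[472.92618585   9.63951681 123.8726859 ]
 [480.49807929  43.79332779 154.86499473]]
```

View pics/s6.png

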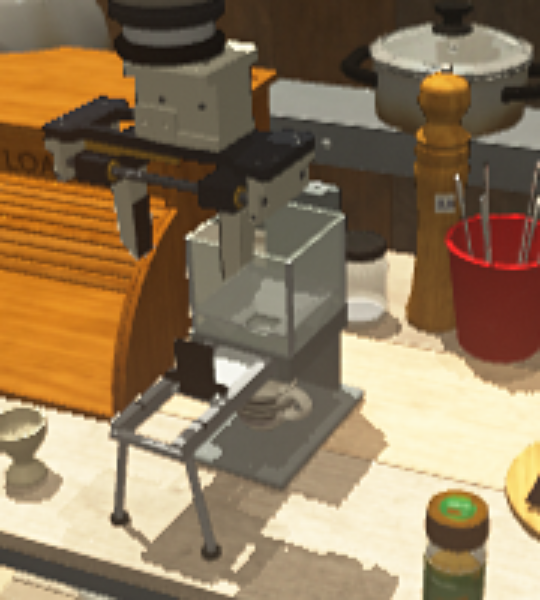

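The gripper (about (190,180)) is squarely above the pull (195,368), and its fingers straddle the pull's width. Descend.

apply_moves:
  delta_pos:
    - [0,0,-1]
    - [0,0,-2]
    - [0,0,-3]
    - [0,0,-3.6]
    - [0,0,-4]
    - [0,0,-4]
  angular:
    - [0,0,0]
    - [0,0,0]
    - [0,0,0]
    - [0,0,0]
    - [0,0,0]
    - [0,0,0]

```text
time: 11.1
ee_pos: [479.2, 28.0, 145.7]
eef_rot: [-0.001, 0.052, 0.999, 0.0]
force: [0.0, 0.3, 0.6]
gripper_width: 73.4
finger_force: 0.0
```

apply_moves:
  delta_pos:
    - [0,0,0]
    - [0,0,0]
    - [0,0,0]
    - [0,0,0]
    - [0,0,0]
    - [0,0,0]
    - [0,0,0]
  angular:
    - [0,0,0]
    - [0,0,0]
    - [0,0,0]
    - [0,0,0]
    - [0,0,0]
    - [0,0,0]
    - [0,0,0]
  jaw: 0.2
  squeeze: 50

```text
time: 11.8
ee_pos: [479.8, 28.8, 146.8]
eef_rot: [0.0, 0.052, 0.999, 0.001]
force: [0.5, 4.8, 1.6]
gripper_width: 35.3
finger_force: 50.0
```

apply_moves:
  delta_pos:
    - [-0.2,0.04,0]
    - [-0.4,0.06,0]
    - [-0.6,0.08,0]
    - [-0.8,0.1,0]
    - [-1,0.125,0]
    - [-1.2,0.145,0]
    - [-1.4,0.165,0]
    - [-1.59,0.187,0]
    - [-1.59,0.187,0]
    - [-1.59,0.187,0]
  angular:
    - [0,0,0]
    - [0,0,0]
    - [0,0,0]
    - [0,0,0]
    - [0,0,0]
    - [0,0,0]
    - [0,0,0]
    - [0,0,0]
    - [0,0,0]
    - [0,0,0]

```text
time: 12.8
ee_pos: [441.9, 32.9, 146.8]
eef_rot: [0.003, 0.052, 0.999, 0.0]
force: [8.3, 2.8, -5.1]
gripper_width: 35.2
finger_force: 50.0
```

```bash
python3 - <<'E'
from h import *
s=snap("side");o=ctrl.get_obs();print(o["ee_pos"],o["force"],o["gripper_width"],o["finger_force"])
P=s["P"];ee=o["ee_pos"]
d=s["color"].max(2)<70
m=d&(P[...,2]>121)&(P[...,2]<156)&(abs(P[...,0]-ee[0])<15)&(abs(P[...,1]-ee[1])<14);q=P[m]
print(len(q),q.mean(0),np.median((q[:,:2]-[600,14.9])@[.9945,-.1045]), proj(s,[440.4,32.2,112]))
cv2.imwrite("pics/s7.png",cv2.resize(s["color"][140:290,230:365],None,fx=4,fy=4,interpolation=cv2.INTER_CUBIC))
E
```

```text
[441.99102249  32.92425461 146.80106907] [ 8.15623492  3.29207547 -5.77014381] 35.72027703817082 49.99794602394104
125 [438.20983476  33.47447514 139.26429843] -162.97015315478419 [275.78609974 237.05607997]
```

View pics/s7.png

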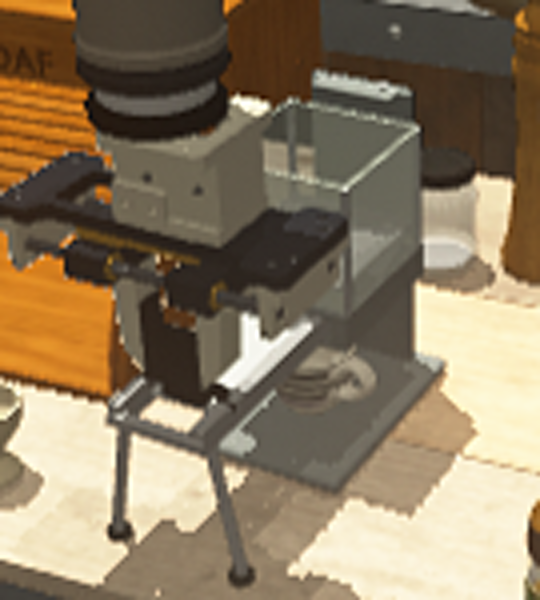

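The pull, gripped at (175,345), is at the notches. Both the distance travelled and the spring force of 8.2 N put it at about 38 mm, so I'll add 2 mm.

apply_moves:
  delta_pos:
    - [-0.04,0.004,0]
    - [-0.08,0.008,0]
    - [-0.08,0.008,0]
    - [-0.08,0.008,0]
    - [-0.08,0.008,0]
    - [-0.08,0.008,0]
  angular:
    - [0,0,0]
    - [0,0,0]
    - [0,0,0]
    - [0,0,0]
    - [0,0,0]
    - [0,0,0]

```text
time: 13.45
ee_pos: [440.1, 33.1, 146.8]
eef_rot: [0.003, 0.052, 0.999, 0.0]
force: [8.2, 3.6, -6.5]
gripper_width: 35.5
finger_force: 50.0
```

```bash
python3 - <<'E'
from h import *
s=snap("side");o=ctrl.get_obs();print(o["time"],o["ee_pos"],o["force"],o["finger_force"])
P=s["P"];ee=o["ee_pos"]
m=(s["color"].max(2)<70)&(P[...,2]>121)&(P[...,2]<156)&(abs(P[...,0]-ee[0])<15)&(abs(P[...,1]-ee[1])<14);print(P[m].mean(0))
t=snap("top");m=np.zeros((400,640),bool);m[140:235,380:440]=1;m&=(t["color"].max(2)<75)&(t["P"][...,2]>15)&(t["P"][...,2]<27);print("lid",np.nanmean(t["P"][m],0),m.sum())
E
```

```text
13.5 [440.13001362  33.12406952 146.79946641] [ 8.26854218  3.0760832  -4.97527926] 49.99782979488373
[436.502305    33.55241673 139.62808025]
lid [ 591.79968571 -291.98092416   22.40758773] 1608
```

```bash
python3 -c "
from rig import job
print(job.close_job())"
```

```text
the job is handed in; nothing more can be done
None
```

The job is handed in, though I got no verdict back: the lid lies flat, right way up, within about 3 mm of the disc's centre by the camera; the slide is held about 40 mm out at the notches with a 50 N grip; and the cup, egg cup and spice jar were left alone.

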